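Stand a gel cassette in its casting stand

TASK

Load the glass gel cassette into its casting stand. Slide it home along the two rails until its foot edge meets the rests, tip it up gently (it is glass) so that it stands with its foot in the trough and leans back on both rests, and then swing the wire bail over its top edge and press it fully down onto the front of the cassette. Leave the jar, the bottle, the stopper and the cap around it where they are.

Things in the scene. Friction and masses are not known exactly. Their poses are not given: they have to be found in the camera images.
- casting_stand: Grey gel-casting stand, fixed, 198 mm deep (x -88 to 110), 168 wide, 170 high without the bail. Origin on the bench under the trough; x away from the operator: rails at -x, rests at +x. Two rails (y = +-40 to 64 mm, tops at z = 60, x -88 to -3) with side lips (inner faces y = +-59.5), open between. Two padded rests (y = +-43, 16 wide, 105 long) rise from x 14, z 55 mm, leaning back 15 degrees.
- trough (a point): Middle of the floor of the trough: stand x = 5, y = 0, z = 55 mm; axes as the stand's. The trough is a rubber-topped cross bar between the rails' ends (x = -3 mm) and the rests (x = 14 mm), 5 mm lower than the rails' tops.
- cassette: Gel cassette, slab 120 long (x), 110 wide (y), 10 mm thick (z), 0.3 kg: clear glass plate below, white ceramic plate above, notched at the head end. Origin at its centre. Starts flat on the rails, foot end (+x) 10 to 30 mm short of the rests, head end overhanging the rails towards the operator. Loaded, it stands on its foot end, white plate on the rests, its z axis turned 105 degrees from upright.
- cassette_foot (a point): Middle of the cassette's foot end face (x = +60 mm from its centre).
- cassette_head (a point): Middle of the cassette's head end face (x = -60 mm from its centre); becomes the top edge, about 171 mm above the bench.
- bail (a joint): Hinge of the U-shaped steel wire bail, rad: 0 = closed (level, its bar against the front of the leaning cassette near the top), grows as it swings up and back; 1.57 = upright, 2.1 = fully open. It stays where it is put; about 1 N at the bar moves it. Closed, it bars the cassette's way to the rests.
- bail_hinge (a point): Point on the bail's hinge axis midway between the side posts (posts at y = +-77 mm): stand x = 73, y = 0, z = 158 mm; the axis is the stand's y.
- jar: White square plastic jar with a green scoop in it, 69 x 69 x 146 mm, loose, to the left of the stand. Origin at the middle of its underside.
- powder_bottle: Clear round bottle of white powder, 76 mm across, 128 mm high, loose, behind the stand on the right. Origin at the middle of its underside.
- stopper: Red rubber stopper, 23 mm across, 24 mm high, loose, on the bench to the right of the stand. Origin at the middle of its underside.
- black_cap: Black screw cap lying open side up, its white liner showing from above, 56 mm across, 19 mm high, loose, on the bench left of and in front of the stand. Origin at the middle of its underside.
- bail_tab (a point): Point on the bail's thumb tab, 60 mm from the hinge axis in the middle of the bail. The tab is a steel plate 34 wide, 4 thick, reaching from the cross bar (47.5 mm from the axis, with a black rubber sleeve 10 mm in diameter, 90 long) out to 68 mm from the axis. The bail's wire arms are at stand y = +-68 mm.
Not all that is in view belongs to the job. What is shaped like the cassette but orange is not meant.

How it is judged:
By the outcome, as a careful person would: the job done as asked, in the order asked, and still so for the second after the job is handed in, with the robot touching nothing.
It also fails if it takes over 58 s, if anything falls off the work surface, if the arm or the gripper's body presses on something with over 40 N, if the wrist force passes 120 N, or if a joint passes its speed limit or range.

ROBOT

A 6-joint arm with a two-finger parallel gripper is mounted at the origin on a cart in front of the work surface, level with it; the furniture and walls round the work are solid. World frame = base frame: x ahead of the robot, y to its left, z up, the work surface at z = 0. Lengths are in m, angles in rad, forces in N, time in s.
With the tool pointing down it reaches from about 0.425 to 0.95 m from the base axis. Payload 14.7 kg.
Tool frame: the origin (TCP) lies at the centre of the arm's flange, where the gripper is bolted on; the fingertips stand 173 mm ahead of it and the grasp point (between the pads) lies 155 mm ahead of it; z points along the fingers, y is the line along which they close (so a half turn about z gives the same grasp; the last joint's range is limited). The gripper opens to 85 mm and grips with 20 to 120 N. Pads are 22 mm wide; open, the fingers measure 114 mm over their backs; the gripper's body (76 mm by 85 mm) begins 54 mm behind the grasp point. The pads swing forward as they close: fully open they stand 13 mm farther back than shut.
Start: joints at [1.273, 0.48, 1.596, -0, 1.065, -0.047], TCP at [0.161, 0.63, 0.405] pointing down, gripper open.
Joint ranges: [-2.75, 2.75], [-0.82, 2.05], [0.23, 2.67], [-1.56, 4.7], [0.09, 2.69], [-2.92, 2.92]. Speed limits (rad/s): [1.89, 1.89, 2.39, 3.01, 3.01, 3.01].

INTERFACE

Orientations are given as a 3x3 rotation matrix whose columns are the frame's x, y, z axes.
In Python, from bench import robot gives the robot as it stands.
- The arm moves only by the shell command python3 -m creep 'ROWS' [OPENING] [FORCE]. ROWS is JSON, a list of rows, each an object of numbers: "x", "y", "z": the shift along the tool's x, y, z in mm; "wx", "wy", "wz": the turn, a rotation vector about the tool's x, y, z in rad. A call has exactly 8 rows; each row shifts and turns the commanded pose from where the row before left it, along the tool's axes as they then stand; what a row does not reach is not made up. A row lasts 1/12 s, in which the tool goes at most 41.7 mm and 7.16 degrees, less where a joint would pass 70% of its speed; a pose out of reach is approached as far as the arm can. A call with a gripper value outside its range is refused whole. OPENING is the finger opening in mm, from 0 to 85.4, set as the call begins (- or left out, the last holds). The fingers move at their own pace and stop on an object; FORCE is the grip in N (left out, the last holds). Time passes only in rows, so rows that do not move let the fingers close, or fill a call up. It gives the time, the measured TCP pose, the force, the opening and the grip force at its end, in the units of the state.
- robot.get_state(): the state, without advancing time (a new reading comes with each control period).
- robot.capture(name): name is "side" or "top"; returns (picture, depth): 420x560x3 uint8, red, green, blue; 420x560 float32, m along the optical axis (not along the pixel's ray), 0 where there is no reading.
- robot.get_calibration(name): a dict with "K" (3x3 intrinsics, pixels), "rvec" (rotation vector, rad) and "tvec" (3), from world to camera coordinates, as OpenCV has them. Camera axes: x right, y down, z forward; pixel columns grow to the right and rows downward; lengths in m; the calibration is good to about 2 mm. A picture is of the moment at which its call begins. get_calibration takes no time and is no camera call.
- robot.sign_off(): hands the job in; it is judged then, once.
The state is a dict: "time_s": time; "q": joint angles; "joint_vel": joint speeds; "effort": joint torques, N m; "ee_pos": TCP position; "tool_rot": TCP orientation; "wrist_force": force on the tool from outside, world axes, zero at the start; "ft_torque": the same for the moment, N m; "grip_width": finger opening in m; "finger_force": force on a finger pad.
Only numpy, scipy, OpenCV 4.12 (cv2) and the standard library are available. Lean on these libraries where they do the work, as an engineer would, in place of code of your own. Each camera call takes 0.05 s, during which the arm holds its last target. There are 200 camera calls.

## Working session

There is one attempt and no reset: what is moved stays moved. The work goes in short steps, Python scripts to look and compute and a shell command to move; the robot and the scene stay as the last step left them, time stands still between calls to the robot, and variables do not carry over. Pictures are saved under pics/ and viewed, at most 10 in all, crops included, and the job is handed in when it is done.

```bash
ls; mkdir -p pics
python3 - <<'E'
from bench import robot
import cv2,numpy as np
s=robot.get_state()
for k in ('time_s','ee_pos','tool_rot','wrist_force','grip_width'): print(k,s[k])
for n in('side','top'):
    p,d=robot.capture(n); cv2.imwrite(f'pics/{n}0.png',p[:,:,::-1]); np.save(f'{n}0.npy',d)
    c=robot.get_calibration(n); R=cv2.Rodrigues(np.array(c['rvec']))[0]; print(n,c['K'],-R.T@np.array(c['tvec']).ravel(),R)
E
```

```text
pics
time_s 0.0
ee_pos [0.16124247 0.62948969 0.40410035]
tool_rot [[-9.68720950e-01  2.48152397e-01 -3.30988680e-04]
 [ 2.48152612e-01  9.68720354e-01 -1.07545270e-03]
 [ 5.37593048e-05 -1.12394927e-03 -9.99999367e-01]]
wrist_force [ 0.03967153 -0.66302461 -0.42306845]
grip_width 0.08528991577127427
side [[383.04394391   0.         289.4964145 ]
 [  0.         383.04394391 206.43936206]
 [  0.           0.           1.        ]] [ 0.40395378 -0.540091    0.55900532] [[ 0.98940785 -0.14445094  0.01435353]
 [-0.0652341  -0.53078084 -0.8449948 ]
 [ 0.12967888  0.83510815 -0.53458186]]
top [[390.90893387   0.         275.35440845]
 [  0.         390.90893387 217.32175587]
 [  0.           0.           1.        ]] [0.47692217 0.15149619 1.07551365] [[ 0.03073602 -0.99929441 -0.02158658]
 [-0.99870909 -0.02982988 -0.04111362]
 [ 0.04044068  0.02282239 -0.99892126]]
```

View pics/side0.png

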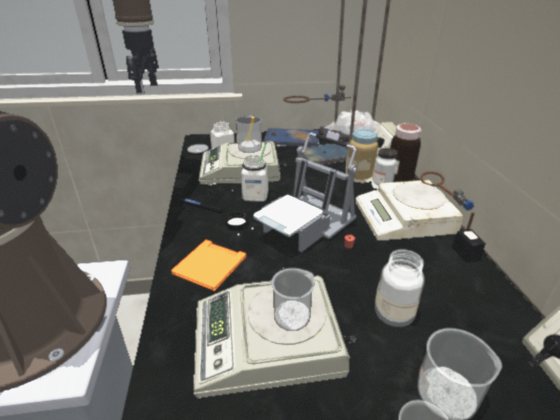

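View pics/top0.png

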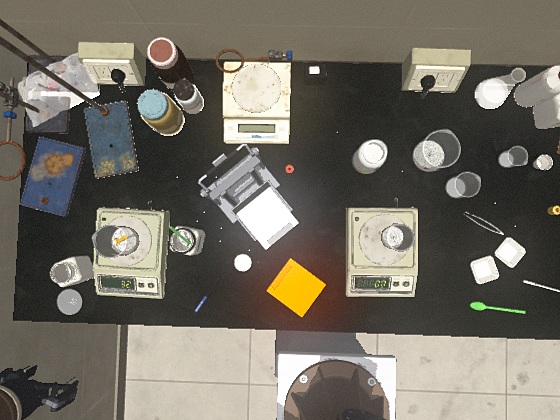

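The cassette is the white square near (267,218) in the top view. The stand heads up-left to about (225,165), the cap is at (243,263), the stopper at (290,169), the jar at (187,240) and the orange decoy at (297,288). I'll zoom in next.

Run:
```python
import cv2,numpy as np
a=cv2.imread('pics/top0.png')[130:260,185:315]; b=cv2.imread('pics/side0.png')[120:260,240:370]
a=cv2.resize(a,(400,400),interpolation=cv2.INTER_CUBIC); b=cv2.resize(b,(371,400),interpolation=cv2.INTER_CUBIC)
cv2.imwrite('pics/z0.png',np.hstack([a,b]))
```

```text
(no output)
```

View pics/z0.png

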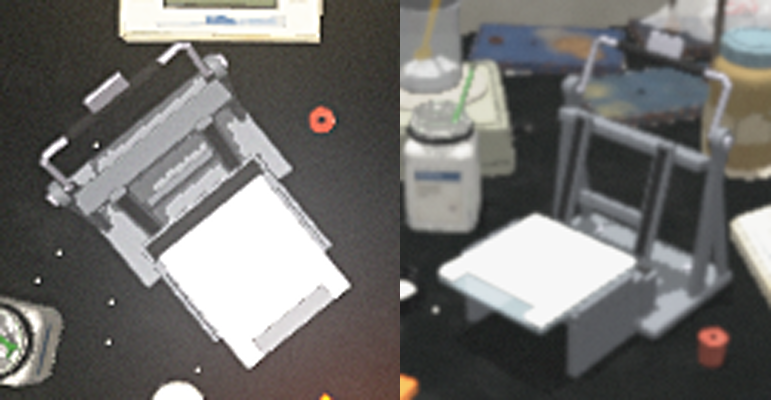

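The bail is open. In the crop the hinge knobs are at about (216,65) and (60,193), and the cassette's notch faces the operator. Next I'll measure the stand and cassette.

```bash
cat > h.py <<'E'
from bench import robot
import cv2,numpy as np
def cal(n):
    c=robot.get_calibration(n); return np.array(c['K']),cv2.Rodrigues(np.array(c['rvec']))[0],np.array(c['tvec']).ravel()
def ray(n,uv,z):
    K,R,t=cal(n); d=R.T@np.linalg.solve(K,[uv[0],uv[1],1]); o=-R.T@t; return o+d*(z-o[2])/d[2]
def tri(a,b):
    P=[np.c_[R,t] for K,R,t in (cal('side'),cal('top'))]
    P=[cal(n)[0]@p for n,p in zip(('side','top'),P)]
    X=cv2.triangulatePoints(P[0],P[1],np.array(a,float).reshape(2,1),np.array(b,float).reshape(2,1)); return (X[:3]/X[3]).ravel()
def proj(n,p):
    K,R,t=cal(n); q=K@(R@np.asarray(p)+t); return q[:2]/q[2]
E
python3 - <<'E'
from h import *
a=cv2.imread('pics/top0.png')
m=(a.min(2)>215).astype(np.uint8); m[:180]=0;m[252:]=0;m[:,:230]=0;m[:,305:]=0
m=cv2.morphologyEx(m,cv2.MORPH_CLOSE,np.ones((9,9)))
c=max(cv2.findContours(m,0,2)[0],key=cv2.contourArea); r=cv2.boxPoints(cv2.minAreaRect(c))
W=[ray('top',p,.07) for p in r]; 
for p,w in zip(r,W): print(p,w.round(4))
print('c',np.mean(W,0),[np.linalg.norm(W[i]-W[i-1]).round(4) for i in range(4)],[np.degrees(np.arctan2(*(W[i]-W[i-1])[1::-1])).round(2) for i in range(4)])
kR=ray('top',(255.2,151.1),.158);kL=ray('top',(204.5,192.7),.158)
m_=(kR+kL)/2;e=kL-kR;print('hinge',m_,np.linalg.norm(e),'yaw',np.degrees(np.arctan2(-e[0],e[1])), proj('side',kL),proj('side',kR))
d=np.load('top0.npy');K,R,t=cal('top')
v,u=np.mgrid[0:420,0:560];P=np.stack([(u-K[0,2])/K[0,0],(v-K[1,2])/K[1,1],np.ones(u.shape)],-1)*d[...,None];P=(P-t)@R
np.save('P.npy',P)
# top bar of frame (z 0.13-0.18)
s=(P[...,2]>.15)&(P[...,2]<.178)&(u>190)&(u<275)&(v>135)&(v<215)
q=P[s];print('bar',len(q),q.mean(0),cv2.minAreaRect((q[:,:2]*1000).astype(np.float32)))
s=(P[...,2]>.19)&(u>190)&(u<275)&(v>130)&(v<215);q=P[s];print('bail',len(q),q.mean(0),cv2.minAreaRect((q[:,:2]*1000).astype(np.float32)),q[:,2].max())
s=(P[...,2]>.05)&(P[...,2]<.066)&(u>200)&(u<305)&(v>160)&(v<252);q=P[s];print('rail',len(q),cv2.minAreaRect((q[:,:2]*1000).astype(np.float32)))
s=(m>0);print('cass z',np.median(P[s][:,2]))
E
```

```text
[222.67766 209.55896] [0.5336 0.3112 0.07  ]
[265.05853 175.0264 ] [0.6263 0.2045 0.07  ]
[301.568  219.8335] [0.5132 0.1069 0.07  ]
[259.18713 254.36606] [0.4213 0.213  0.07  ]
c [0.52360138 0.20890672 0.07      ] [np.float64(0.1492), np.float64(0.1414), np.float64(0.1494), np.float64(0.1404)] [np.float64(41.14), np.float64(-49.02), np.float64(-139.23), np.float64(130.9)]
hinge [0.61844201 0.28340349 0.158     ] 0.15521270767556483 yaw 41.20676674708551 [300.72273826 151.31106379] [352.71716072 169.94359881]
bar 194 [0.60899754 0.27901887 0.16156271] ((608.8179321289062, 276.75726318359375), (42.156368255615234, 170.53155517578125), 41.404296875)
bail 343 [0.61918857 0.28433771 0.28330972] ((550.2432250976562, 258.65606689453125), (221.6949920654297, 135.2339630126953), 24.23602294921875) 1.0755136541071377
rail 693 ((510.6260986328125, 247.37106323242188), (181.50303649902344, 247.2750244140625), 41.00934982299805)
cass z 0.06936500235886808
```

Run:
```python
from h import *
a=cv2.imread('pics/top0.png').astype(int);P=np.load('P.npy')
y=np.radians(41.2);R=np.array([[np.cos(y),np.sin(y)],[-np.sin(y),np.cos(y)]])
O=np.array([.6184,.2834])-.073*np.array([np.cos(y),np.sin(y)]);print('O',O)
v,u=np.mgrid[0:420,0:560]
s=(P[...,2]>.0645)&(P[...,2]<.076)&(u>225)&(u<305)&(v>175)&(v<255)&(a.min(2)>225)
n,l,st,_=cv2.connectedComponentsWithStats(s.astype(np.uint8));k=1+st[1:,4].argmax();s=l==k
uv=np.c_[u[s],v[s]];W=np.array([ray('top',p,.07)[:2] for p in uv])
L=(W-O)@R.T*1000
print(len(L),'stand frame',cv2.minAreaRect(L.astype(np.float32)),np.percentile(L,[0.5,99.5],axis=0))
for c in [(270.1,185.9),(298.8,223.3),(266.2,248.6),(237,209.6)]: print((R@(ray('top',c,.07)[:2]-O)*1000).round(1))
# side check: project predicted points
C=lambda x,yy,z:np.r_[O+R.T@np.array([x,yy]),z]
for nm,p in dict(kL=C(.073,.077,.158),kR=C(.073,-.077,.158),lipendL=C(-.088,.064,.06),lipR=C(-.088,-.064,.06),lR0=C(-.088,-.064,0)).items(): print(nm,proj('side',p).round(1),((proj('side',p)-[240,120])*2.857).round(0),'top',((proj('top',p)-[185,130])*3.077).round(0))
b=(P[...,2]>.19)&(P[...,2]<.25)&(u>190)&(u<275)&(v>130)&(v<215)
B=(P[b][:,:2]-O)@R.T*1000;print('bail',len(B),np.percentile(B,[2,50,98],axis=0),np.percentile(P[b][:,2],[50,98]))
h=(P[...,2]>.014)&(P[...,2]<.03)
for nm,w in dict(stopper=(290,169),cap=(243,263),jar=(187,240)).items(): 
  p=ray('top',w,.02);print(nm,p,R@(p[:2]-O)*1000)
```

```text
O [0.56347371 0.23531567]
1772 stand frame ((-62.53853988647461, 1.5533523559570312), (109.79721069335938, 119.084716796875), 89.69695281982422) [[-120.36197993  -52.82125684]
 [  -3.53131204   55.78235631]]
[ -3.2 -56.7]
[-124.8  -52.3]
[-121.7   53.6]
[ 3.8 48.2]
kL [300.9 151.4] [174.  90.] top [ 61. 192.]
kR [352.5 169.9] [321. 142.] top [215.  65.]
lipendL [261.3 211.5] [ 61. 261.] top [216. 341.]
lipR [303.2 232.6] [181. 322.] top [333. 245.]
lR0 [302.3 253.8] [178. 382.] top [331. 249.]
bail 313 [[ 86.65620637 -66.38797597]
 [ 92.44563464   0.94330307]
 [100.94072425  67.99524539]] [0.20608848 0.22176983]
stopper [0.65206842 0.13989812 0.02      ] [   3.80944375 -130.14998765]
cap [0.39390467 0.25899813 0.02      ] [-111.98688641  129.51237856]
jar [0.45102699 0.41309553 0.02      ] [ 32.49512928 207.83168993]
```

```bash
cat > st.py <<'E'
from h import *
import json
y=np.radians(41.2);c,s=np.cos(y),np.sin(y)
S=np.array([[c,-s,0],[s,c,0],[0,0,1]]);O=np.array([.56347,.23532,0])
t=robot.get_state();p=S.T@(np.array(t['ee_pos'])-O)*1000;T=S.T@np.array(t['tool_rot'])
f=S.T@np.array(t['wrist_force'])
print('t',round(t['time_s'],2),'tcp',p.round(1),'tip',(p+173*T[:,2]).round(1),'z',T[:,2].round(3),'y',T[:,1].round(3),'F',f.round(1),'w',round(t['grip_width']*1000,1),'ff',np.round(t['finger_force'],1),'q',np.round(t['q'],3))
open('log.txt','a').write(json.dumps([list(map(float,t['q'])),list(map(float,t['ee_pos'])),np.array(t['tool_rot']).tolist()])+'\n')
E
python3 st.py
python3 -m creep '[{"wz":0.12},{"wz":0.12},{"wz":0.12},{"wz":0.12},{"wz":0.12},{"x":-35,"y":-6},{"x":-40,"y":-7},{"x":-40,"y":-7}]' 0; python3 st.py
python3 -m creep '[{"x":-40,"y":-8},{"x":-40,"y":-8},{"x":-40,"y":-8},{"x":-40,"y":-8},{"x":-40,"y":-8},{"x":-40,"y":-8},{"x":-40,"y":-8},{"x":-40,"y":-8}]';python3 st.py
```

```text
t 0.1 tcp [-43.  561.5 404.1] tip [-43.1 561.5 231.1] z [-0.001 -0.001 -1.   ] y [ 0.825  0.565 -0.001] F [ 0.8 -0.5  0.2] w 85.3 ff 0.0 q [ 1.273  0.481  1.597  0.     1.065 -0.047]
t 0.1 tcp [-43.  561.5 404.1] tip [-43.1 561.5 231.1] z [-0.001 -0.001 -1.   ] y [ 0.825  0.565 -0.001] F [ 0.8 -0.5  0.2] w 85.3 ff 0.0 q [ 1.273  0.481  1.597  0.     1.065 -0.047]
t 0.1 tcp [-43.  561.5 404.1] tip [-43.1 561.5 231.1] z [-0.001 -0.001 -1.   ] y [ 0.825  0.565 -0.001] F [ 0.8 -0.5  0.2] w 85.3 ff 0.0 q [ 1.273  0.481  1.597  0.     1.065 -0.047]schema error: expected keys x, y, z, wx, wy, wz
schema error: expected keys x, y, z, wx, wy, wz
```

```bash
python3 -m creep '[{"x":0,"y":0,"z":0,"wx":0,"wy":0,"wz":0.12},{"x":0,"y":0,"z":0,"wx":0,"wy":0,"wz":0.12},{"x":0,"y":0,"z":0,"wx":0,"wy":0,"wz":0.12},{"x":0,"y":0,"z":0,"wx":0,"wy":0,"wz":0.12},{"x":0,"y":0,"z":0,"wx":0,"wy":0,"wz":0.12},{"x":-35,"y":-6,"z":0,"wx":0,"wy":0,"wz":0},{"x":-40,"y":-7,"z":0,"wx":0,"wy":0,"wz":0},{"x":-40,"y":-7,"z":0,"wx":0,"wy":0,"wz":0}]' 0; python3 st.py
python3 -m creep '[{"x":-40,"y":-8,"z":0,"wx":0,"wy":0,"wz":0},{"x":-40,"y":-8,"z":0,"wx":0,"wy":0,"wz":0},{"x":-40,"y":-8,"z":0,"wx":0,"wy":0,"wz":0},{"x":-40,"y":-8,"z":0,"wx":0,"wy":0,"wz":0},{"x":-40,"y":-8,"z":0,"wx":0,"wy":0,"wz":0},{"x":-40,"y":-8,"z":0,"wx":0,"wy":0,"wz":0},{"x":-40,"y":-8,"z":0,"wx":0,"wy":0,"wz":0},{"x":-40,"y":-8,"z":0,"wx":0,"wy":0,"wz":0}]';python3 st.py
```

```text
time_s: 0.77
ee_pos: [0.2221, 0.5289, 0.4041]
tool_rot: [[-0.661, 0.751, -0.0], [0.751, 0.661, -0.001], [-0.0, -0.001, -1.0]]
wrist_force: [0.6, -0.1, 0.3]
grip_width: -0.0
finger_force: 0.0
t 0.77 tcp [-63.5 445.8 404.1] tip [-63.6 445.7 231.1] z [-0.001 -0.    -1.   ] y [ 1.     0.002 -0.001] F [ 0.4 -0.4  0.3] w -0.0 ff 0.0 q [ 1.12   0.375  1.775 -0.     0.992  0.399]
time_s: 1.43
ee_pos: [0.3854, 0.2454, 0.4047]
tool_rot: [[-0.66, 0.752, 0.0], [0.752, 0.66, 0.0], [-0.0, 0.0, -1.0]]
wrist_force: [1.4, 0.2, 0.5]
grip_width: 0.0
finger_force: 0.0
t 1.43 tcp [-127.4  124.9  404.7] tip [-127.4  124.9  231.7] z [ 0. -0. -1.] y [1.    0.001 0.   ] F [ 1.2 -0.8  0.5] w 0.0 ff 0.0 q [ 0.501  0.21   2.021 -0.     0.911 -0.22 ]
```

```bash
python3 -m creep '[{"x":-30,"y":-8,"z":10,"wx":0,"wy":0,"wz":0},{"x":-35,"y":-8,"z":15,"wx":0,"wy":0,"wz":0},{"x":-35,"y":-8,"z":15,"wx":0,"wy":0,"wz":0},{"x":-24,"y":-8,"z":15,"wx":0,"wy":0,"wz":0},{"x":0,"y":-5,"z":35,"wx":0,"wy":0,"wz":0},{"x":0,"y":0,"z":35,"wx":0,"wy":0,"wz":0},{"x":0,"y":0,"z":35,"wx":0,"wy":0,"wz":0},{"x":0,"y":0,"z":17,"wx":0,"wy":0,"wz":0}]' >/dev/null; python3 st.py
python3 -m creep '[{"x":0,"y":10,"z":0,"wx":0,"wy":0,"wz":0},{"x":0,"y":10,"z":0,"wx":0,"wy":0,"wz":0},{"x":0,"y":6,"z":0,"wx":0,"wy":0,"wz":0},{"x":0,"y":4,"z":0,"wx":0,"wy":0,"wz":0},{"x":0,"y":2,"z":0,"wx":0,"wy":0,"wz":0},{"x":0,"y":2,"z":0,"wx":0,"wy":0,"wz":0},{"x":0,"y":0,"z":0,"wx":0,"wy":0,"wz":0},{"x":0,"y":0,"z":0,"wx":0,"wy":0,"wz":0}]' >/dev/null; python3 st.py
python3 - <<'E'
from h import *
for n in('side','top'):
    p,d=robot.capture(n); cv2.imwrite(f'pics/{n}1.png',p[:,:,::-1]); np.save(n+'1.npy',d)
a=cv2.imread('pics/top1.png')[130:260,185:315]; b=cv2.imread('pics/side1.png')[120:260,240:370]
cv2.imwrite('pics/z1.png',np.hstack([cv2.resize(a,(400,400),interpolation=cv2.INTER_CUBIC),cv2.resize(b,(371,400),interpolation=cv2.INTER_CUBIC)]))
E
```

```text
t 2.1 tcp [-164.6    2.8  224.6] tip [-165.1    3.    51.6] z [-0.003  0.002 -1.   ] y [ 1.     0.    -0.003] F [-1.2  1.2 -0.3] w 0.1 ff 0.0 q [ 0.22   0.512  2.181 -0.     0.452 -0.499]
t 2.77 tcp [-129.2    2.6  228.2] tip [-129.1    2.5   55.2] z [ 0.001 -0.    -1.   ] y [1.    0.001 0.001] F [ 0.3 -0.4 -0.2] w -0.2 ff 0.0 q [ 0.254  0.531  2.109  0.     0.5   -0.466]
```

View pics/z1.png

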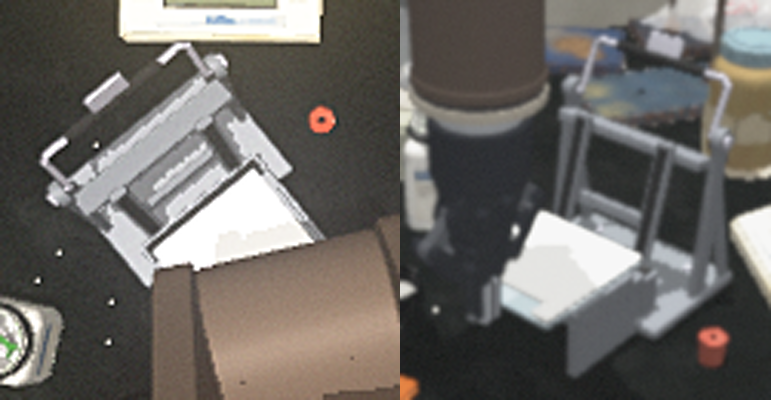

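In the crop, the fingers sit at the head edge. The foot corner is near (150,240), about where it started, so I keep pushing gently.

```bash
python3 -m creep '[{"x":0,"y":2,"z":0,"wx":0,"wy":0,"wz":0},{"x":0,"y":2,"z":0,"wx":0,"wy":0,"wz":0},{"x":0,"y":2,"z":0,"wx":0,"wy":0,"wz":0},{"x":0,"y":2,"z":0,"wx":0,"wy":0,"wz":0},{"x":0,"y":2,"z":0,"wx":0,"wy":0,"wz":0},{"x":0,"y":2,"z":0,"wx":0,"wy":0,"wz":0},{"x":0,"y":0,"z":0,"wx":0,"wy":0,"wz":0},{"x":0,"y":0,"z":0,"wx":0,"wy":0,"wz":0}]' >/dev/null; python3 st.py
cat > foot.py <<'E'
from h import *
y=np.radians(41.2);c,s=np.cos(y),np.sin(y);R=np.array([[c,s],[-s,c]]);O=np.array([.56347,.23532])
p,d=robot.capture('top');a=p.astype(int);v,u=np.mgrid[0:420,0:560]
K,Rc,t=cal('top');X=np.stack([(u-K[0,2])/K[0,0],(v-K[1,2])/K[1,1],np.ones(u.shape)],-1)*d[...,None];X=(X-t)@Rc
L=(X[...,:2]-O)@R.T*1000
m=(a.min(2)>200)&(X[...,2]>.062)&(X[...,2]<.078)&(abs(L[...,1])<58)&(L[...,0]>-60)&(L[...,0]<60)
uv=np.argwhere(m);Q=np.array([R@(ray('top',(q[1],q[0]),.07)[:2]-O)*1000 for q in uv])
for lo,hi in((-50,-25),(-25,0),(0,25),(25,50)):
    k=(Q[:,1]>lo)&(Q[:,1]<hi);print((lo,hi),Q[k,0].max().round(1) if k.any() else None)
print('y',Q[:,1].min(),Q[:,1].max())
E
python3 foot.py
python3 - <<'E'
# fit arm kinematics: planar r,z
import json,numpy as np
from scipy.optimize import least_squares
D=[json.loads(l) for l in open('log.txt')]
q=np.array([d[0] for d in D]);p=np.array([d[1] for d in D]);R=np.array([d[2] for d in D])
def f(x):
    a1,h,L2,a3,L3,d6=x;o=[]
    for qi,pi,Ri in zip(q,p,R):
        b=qi[1];g=b+qi[2];w=pi-d6*Ri[:,2]
        r=a1+L2*np.sin(b)+a3*np.cos(g)*-1+L3*np.sin(g); z=h+L2*np.cos(b)+a3*np.sin(g)+L3*np.cos(g)
        o+=[r-np.hypot(*w[:2]),z-w[2]]
    return np.array(o)
s=least_squares(lambda x:np.r_[f(x),1e-3*(x-[0.1,.4,.45,0,.45,.1])],[0.1,.4,.45,0,.45,.1]);print(s.x,np.abs(f(s.x)).max())
print([np.round(np.arctan2(a[1],a[0])-b[0],4) for a,b in zip(p,q)])
E
```

```text
t 3.53 tcp [-117.1    2.5  227.7] tip [-117.     2.5   54.7] z [ 0. -0. -1.] y [1.    0.001 0.   ] F [-0.3  0.8  0.3] w 0.0 ff 0.1 q [ 0.265  0.542  2.084  0.     0.515 -0.455]
(-50, -25) 17.3
(-25, 0) 16.1
(0, 25) 15.9
(25, 50) 17.1
y -57.14122038005571 57.200253275124524
[ 0.00116355  0.3117935   0.59650342 -0.03251013  0.44467528  0.19227003] 4.855627641531246e-05
[np.float64(0.0466), np.float64(0.0466), np.float64(0.0466), np.float64(0.0528), np.float64(0.0664), np.float64(0.0664), np.float64(0.062), np.float64(0.0607)]
```

```bash
python3 -m creep '[{"x":0,"y":1,"z":0,"wx":0,"wy":0,"wz":0},{"x":0,"y":1,"z":0,"wx":0,"wy":0,"wz":0},{"x":0,"y":0.5,"z":0,"wx":0,"wy":0,"wz":0},{"x":0,"y":0.5,"z":0,"wx":0,"wy":0,"wz":0},{"x":0,"y":0.5,"z":0,"wx":0,"wy":0,"wz":0},{"x":0,"y":0.5,"z":0,"wx":0,"wy":0,"wz":0},{"x":0,"y":0,"z":0,"wx":0,"wy":0,"wz":0},{"x":0,"y":0,"z":0,"wx":0,"wy":0,"wz":0}]' >/dev/null; python3 st.py;python3 foot.py
```

```text
t 4.25 tcp [-115.3    2.8  227.5] tip [-116.1    3.1   54.5] z [-0.005  0.001 -1.   ] y [ 1.     0.001 -0.005] F [-18.   -4.7  11.5] w 0.2 ff 9.4 q [ 2.680e-01  5.450e-01  2.078e+00 -1.000e-03  5.240e-01 -4.510e-01]
(-50, -25) 17.7
(-25, 0) 16.4
(0, 25) 16.5
(25, 50) 17.1
y -57.14122038005571 57.200253275124524
```

```bash
python3 -m creep '[{"x":0,"y":-5,"z":0,"wx":0,"wy":0,"wz":0},{"x":0,"y":-20,"z":-20,"wx":0,"wy":0,"wz":0},{"x":-3,"y":-20,"z":-20,"wx":0,"wy":0,"wz":0},{"x":0,"y":-10,"z":-20,"wx":-0.05,"wy":0,"wz":0},{"x":0,"y":-14,"z":0,"wx":-0.08,"wy":0,"wz":0},{"x":0,"y":-14,"z":0,"wx":-0.08,"wy":0,"wz":0},{"x":0,"y":-14,"z":0,"wx":-0.08,"wy":0,"wz":0},{"x":0,"y":0,"z":0,"wx":0,"wy":0,"wz":0}]' >/dev/null; python3 st.py
python3 -m creep '[{"x":0,"y":-12,"z":0,"wx":-0.07,"wy":0,"wz":0},{"x":0,"y":-12,"z":0,"wx":-0.07,"wy":0,"wz":0},{"x":0,"y":-12,"z":0,"wx":-0.07,"wy":0,"wz":0},{"x":0,"y":-12,"z":0,"wx":-0.07,"wy":0,"wz":0},{"x":0,"y":-12,"z":0,"wx":-0.07,"wy":0,"wz":0},{"x":0,"y":-12,"z":0,"wx":-0.07,"wy":0,"wz":0},{"x":0,"y":0,"z":0,"wx":0,"wy":0,"wz":0},{"x":0,"y":0,"z":0,"wx":0,"wy":0,"wz":0}]' >/dev/null; python3 st.py
```

```text
t 4.97 tcp [-203.     1.   283.7] tip [-160.2    2.6  116. ] z [ 0.247  0.009 -0.969] y [0.969 0.002 0.247] F [ 0.4  0.2 -0.2] w 0.1 ff 0.0 q [ 0.102  0.333  2.309  0.474  0.335 -1.056]
t 5.63 tcp [-230.6    6.1  272. ] tip [-157.4   14.1  115.5] z [ 0.423  0.046 -0.905] y [ 0.906 -0.003  0.423] F [-0.1  0.3  0.2] w -0.1 ff 0.0 q [-0.013  0.346  2.436  1.405  0.328 -2.085]
```

```bash
python3 -m creep '[{"x":-5,"y":15,"z":0,"wx":0,"wy":-0.046,"wz":0},{"x":0,"y":20,"z":0,"wx":0,"wy":0,"wz":0},{"x":0,"y":20,"z":0,"wx":0,"wy":0,"wz":0},{"x":0,"y":0,"z":0,"wx":0,"wy":0,"wz":0},{"x":0,"y":0,"z":15,"wx":0,"wy":0,"wz":0},{"x":0,"y":0,"z":20,"wx":0,"wy":0,"wz":0},{"x":0,"y":0,"z":15,"wx":0,"wy":0,"wz":0},{"x":0,"y":0,"z":0,"wx":0,"wy":0,"wz":0}]' 75 >/dev/null; python3 st.py
```

```text
t 6.3 tcp [-159.4    1.4  249.2] tip [-86.1   1.5  92.5] z [ 0.423  0.    -0.906] y [ 0.906 -0.001  0.423] F [-0.6  0.2 -0.1] w 74.7 ff 0.0 q [ 0.119  0.446  2.33   1.585  0.242 -2.138]
```

```bash
python3 -m creep '[{"x":0,"y":0,"z":10,"wx":0,"wy":0,"wz":0},{"x":0,"y":0,"z":10,"wx":0,"wy":0,"wz":0},{"x":0,"y":0,"z":10,"wx":0,"wy":0,"wz":0},{"x":0,"y":0,"z":10,"wx":0,"wy":0,"wz":0},{"x":0,"y":0,"z":0,"wx":0,"wy":0,"wz":0},{"x":0,"y":0,"z":0,"wx":0,"wy":0,"wz":0},{"x":0,"y":0,"z":0,"wx":0,"wy":0,"wz":0},{"x":0,"y":0,"z":0,"wx":0,"wy":0,"wz":0}]' 75 >/dev/null; python3 st.py
cat > pic.py <<'E'
import sys
from h import *
n=sys.argv[1];p,d=robot.capture('side')
b=p[90:270,210:390,::-1];cv2.imwrite(f'pics/{n}.png',cv2.resize(b,(600,600),interpolation=cv2.INTER_CUBIC))
E
python3 pic.py s2
```

```text
t 6.97 tcp [-143.4    1.1  215.4] tip [-69.7   0.9  58.8] z [ 0.426 -0.001 -0.905] y [ 0.905 -0.     0.426] F [ 0.9 -0.  -0.1] w 75.0 ff 0.0 q [ 0.141  0.536  2.319  1.93   0.25  -2.473]
```

View pics/s2.png

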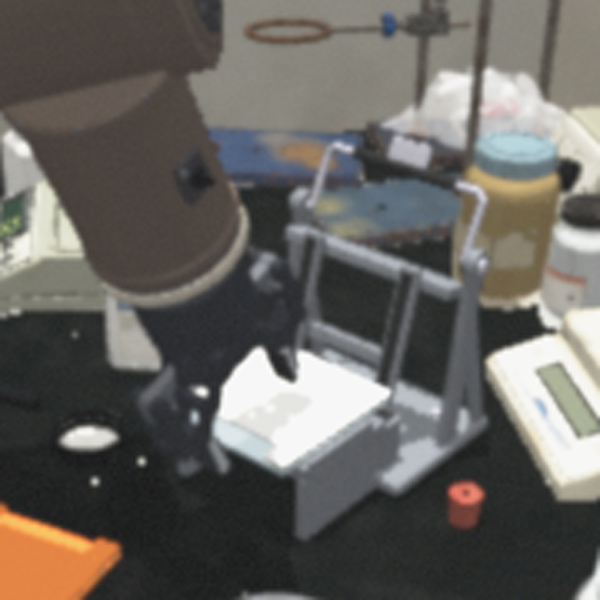

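The side crop shows the fingers straddling the head edge as planned. The upper finger is at about (290,365) and the lower one at about (215,465), below and behind the edge. I'll compute the lift path.

```bash
cat > plan.py <<'E'
import numpy as np
r=np.radians
def H(a):
    if a<16: return np.array([-103+a*.1,60+120*np.sin(r(a))-5*a/16])
    if a<=90:
        xb=14+2.68*np.cos(r(a))-10*np.sin(r(a)); return np.array([xb-120*np.cos(r(a)),55+120*np.sin(r(a))])
    ft=np.array([14,55]); return ft+10*np.array([-np.sin(r(a)),-np.cos(r(a))])+120*np.array([-np.cos(r(a)),np.sin(r(a))])
def tcp(a,b,W,u):
    z=np.array([np.cos(r(b)),-np.sin(r(b))]);y=np.array([np.sin(r(b)),np.cos(r(b))]);L=173-13*W/85
    return H(a)-(L-u)*z+W/2*y,z,y
def rows(p,b0,path):
    for a,b,W,u in path:
        q=tcp(a,b,W,u)[0]; z=np.array([np.cos(r(b0)),-np.sin(r(b0))]);y=np.array([np.sin(r(b0)),np.cos(r(b0))])
        d=q-p; print((a,round(b,1),W),'tcp',q.round(1),'y %.1f z %.1f wx %.3f'%(d@y,d@z,r(b-b0)*1)); p,b0=q,b
E
python3 - <<'E'
from plan import *
path=[(0,64.8,75,8)]+[(a,64.8+a*25/80,75,8) for a in range(5,85,5)]
rows(np.array([-143.4,215.4]),64.8,path)
E
```

```text
(0, 64.8, 75) tcp [-134.4  214.9] y 7.9 z 4.3 wx 0.000
(5, 66.4, 75) tcp [-129.7  224.6] y 8.4 z -6.8 wx 0.027
(10, 67.9, 75) tcp [-124.9  234.1] y 8.2 z -6.8 wx 0.027
(15, 69.5, 75) tcp [-120.2  243.3] y 7.9 z -6.8 wx 0.027
(20, 71.0, 75) tcp [-114.1  253.4] y 9.3 z -7.3 wx 0.027
(25, 72.6, 75) tcp [-106.6  263.4] y 10.3 z -7.1 wx 0.027
(30, 74.2, 75) tcp [-98.4 272.9] y 10.7 z -6.6 wx 0.027
(35, 75.7, 75) tcp [-89.3 281.9] y 11.2 z -6.1 wx 0.027
(40, 77.3, 75) tcp [-79.5 290.2] y 11.6 z -5.6 wx 0.027
(45, 78.9, 75) tcp [-68.9 297.7] y 12.0 z -5.1 wx 0.027
(50, 80.4, 75) tcp [-57.6 304.6] y 12.4 z -4.5 wx 0.027
(55, 82.0, 75) tcp [-45.7 310.6] y 12.7 z -3.9 wx 0.027
(60, 83.5, 75) tcp [-33.3 315.7] y 13.0 z -3.4 wx 0.027
(65, 85.1, 75) tcp [-20.4 319.9] y 13.3 z -2.7 wx 0.027
(70, 86.7, 75) tcp [ -7.  323.2] y 13.6 z -2.1 wx 0.027
(75, 88.2, 75) tcp [  6.7 325.5] y 13.8 z -1.5 wx 0.027
(80, 89.8, 75) tcp [ 20.7 326.8] y 14.0 z -0.9 wx 0.027
```

```bash
python3 -m creep '[{"x":0,"y":2.5,"z":1.5,"wx":0,"wy":0,"wz":0},{"x":0,"y":2.5,"z":1.5,"wx":0,"wy":0,"wz":0},{"x":0,"y":2,"z":1,"wx":0,"wy":0,"wz":0},{"x":0,"y":1,"z":0,"wx":0,"wy":0,"wz":0},{"x":0,"y":2.1,"z":-1.7,"wx":0.007,"wy":0,"wz":0},{"x":0,"y":2.1,"z":-1.7,"wx":0.007,"wy":0,"wz":0},{"x":0,"y":2.1,"z":-1.7,"wx":0.007,"wy":0,"wz":0},{"x":0,"y":2.1,"z":-1.7,"wx":0.007,"wy":0,"wz":0}]' 75 >/dev/null; python3 st.py
python3 -m creep '[{"x":0,"y":2,"z":-1.7,"wx":0.007,"wy":0,"wz":0},{"x":0,"y":2,"z":-1.7,"wx":0.007,"wy":0,"wz":0},{"x":0,"y":2,"z":-1.7,"wx":0.007,"wy":0,"wz":0},{"x":0,"y":2,"z":-1.7,"wx":0.007,"wy":0,"wz":0},{"x":0,"y":2,"z":-1.7,"wx":0.007,"wy":0,"wz":0},{"x":0,"y":2,"z":-1.7,"wx":0.007,"wy":0,"wz":0},{"x":0,"y":2,"z":-1.7,"wx":0.007,"wy":0,"wz":0},{"x":0,"y":2,"z":-1.7,"wx":0.007,"wy":0,"wz":0}]' 75 >/dev/null; python3 st.py
python3 pic.py s3
```

```text
t 7.68 tcp [-129.7    1.2  224.1] tip [-60.7   1.   65.4] z [ 0.399 -0.001 -0.917] y [ 0.917 -0.001  0.399] F [-1.9 -0.4 -1. ] w 74.6 ff 0.9 q [ 0.167  0.52   2.277  1.619  0.21  -2.134]
t 8.35 tcp [-119.9    1.2  242.8] tip [-59.9   1.   80.5] z [ 0.347 -0.001 -0.938] y [ 0.938 -0.001  0.347] F [-0.5 -0.  -1.5] w 75.3 ff 0.5 q [ 0.191  0.483  2.226  0.964  0.213 -1.453]
```

View pics/s3.png

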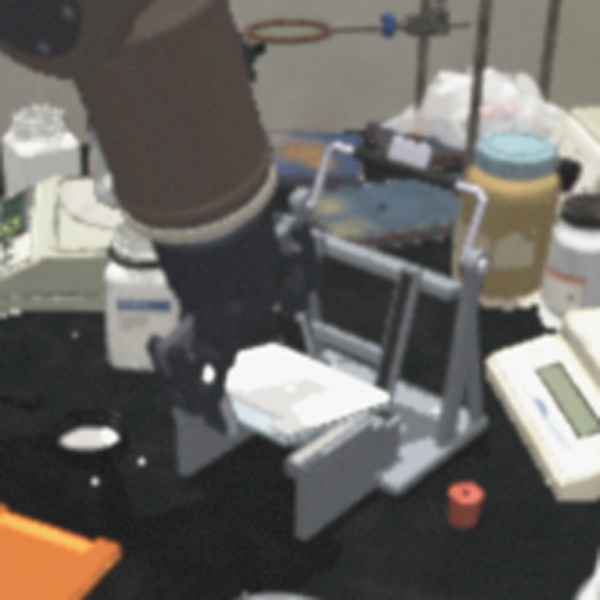

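The cassette is lifting cleanly. Its head is raised about 15° near (230,390) and the forces are about 1.5 N, so I continue.

```bash
python3 -m creep '[{"x":0,"y":2.4,"z":-1.8,"wx":0.007,"wy":0,"wz":0},{"x":0,"y":2.4,"z":-1.8,"wx":0.007,"wy":0,"wz":0},{"x":0,"y":2.4,"z":-1.8,"wx":0.007,"wy":0,"wz":0},{"x":0,"y":2.4,"z":-1.8,"wx":0.007,"wy":0,"wz":0},{"x":0,"y":2.4,"z":-1.8,"wx":0.007,"wy":0,"wz":0},{"x":0,"y":2.4,"z":-1.8,"wx":0.007,"wy":0,"wz":0},{"x":0,"y":2.4,"z":-1.8,"wx":0.007,"wy":0,"wz":0},{"x":0,"y":2.4,"z":-1.8,"wx":0.007,"wy":0,"wz":0}]' 75 >/dev/null; python3 st.py
python3 -m creep '[{"x":0,"y":2.7,"z":-1.6,"wx":0.007,"wy":0,"wz":0},{"x":0,"y":2.7,"z":-1.6,"wx":0.007,"wy":0,"wz":0},{"x":0,"y":2.7,"z":-1.6,"wx":0.007,"wy":0,"wz":0},{"x":0,"y":2.7,"z":-1.6,"wx":0.007,"wy":0,"wz":0},{"x":0,"y":2.7,"z":-1.6,"wx":0.007,"wy":0,"wz":0},{"x":0,"y":2.7,"z":-1.6,"wx":0.007,"wy":0,"wz":0},{"x":0,"y":2.7,"z":-1.6,"wx":0.007,"wy":0,"wz":0},{"x":0,"y":2.7,"z":-1.6,"wx":0.007,"wy":0,"wz":0}]' 75 >/dev/null; python3 st.py
```

```text
t 9.07 tcp [-106.5    1.3  262.5] tip [-55.6   1.2  97.2] z [ 0.294 -0.001 -0.956] y [ 0.956 -0.001  0.294] F [-1.  -0.6  0. ] w 75.0 ff 0.5 q [ 0.217  0.455  2.165  0.508  0.294 -0.972]
t 9.73 tcp [-89.4   1.4 280.6] tip [-48.    1.3 112.6] z [ 0.239 -0.    -0.971] y [ 0.971 -0.001  0.239] F [-3.6 -0.2  0.9] w 75.0 ff 1.7 q [ 0.245  0.441  2.095  0.282  0.404 -0.721]
```

```bash
python3 -m creep '[{"x":0,"y":3,"z":-1.4,"wx":0.007,"wy":0,"wz":0},{"x":0,"y":3,"z":-1.4,"wx":0.007,"wy":0,"wz":0},{"x":0,"y":3,"z":-1.4,"wx":0.007,"wy":0,"wz":0},{"x":0,"y":3,"z":-1.4,"wx":0.007,"wy":0,"wz":0},{"x":0,"y":3,"z":-1.4,"wx":0.007,"wy":0,"wz":0},{"x":0,"y":3,"z":-1.4,"wx":0.007,"wy":0,"wz":0},{"x":0,"y":3,"z":-1.4,"wx":0.007,"wy":0,"wz":0},{"x":0,"y":3,"z":-1.4,"wx":0.007,"wy":0,"wz":0}]' 75 >/dev/null; python3 st.py
python3 pic.py s4
```

```text
t 10.4 tcp [-68.3   1.3 296.9] tip [-36.4   1.3 126.9] z [ 0.185 -0.    -0.983] y [ 0.983 -0.001  0.185] F [-4.6  0.6  2. ] w 75.1 ff 2.1 q [ 0.274  0.442  2.016  0.16   0.521 -0.577]
```

View pics/s4.png

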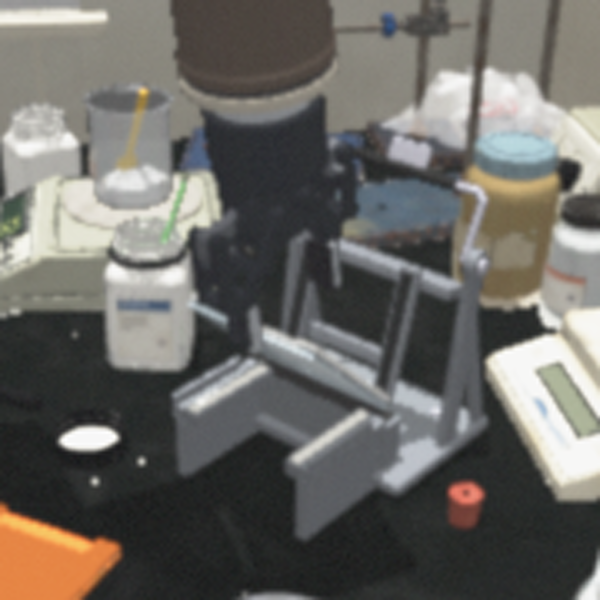

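The cassette is at about 45°, head at (225,315), still riding on the lower finger. I go on, narrowing the fingers step by step into a loose cage.

Run:
```python
from plan import *
rows(np.array([-68.3,296.9]),79.3,[(45,79.3,75,8),(55,82,60,8),(65,85,45,8),(75,88,30,8),(85,90,22,8),(90,90,20,8),(95,90,20,8),(100,90,20,8),(105,90,20,8)])
```

```text
(45, 79.3, 75) tcp [-67.7 297.7] y 0.7 z -0.6 wx 0.000
(55, 82, 60) tcp [-53.5 311.8] y 16.6 z -11.2 wx 0.047
(65, 85, 45) tcp [-36.  323.2] y 18.9 z -8.9 wx 0.052
(75, 88, 30) tcp [-16.6 331.7] y 20.0 z -6.8 wx 0.052
(85, 90, 22) tcp [  4.8 336.2] y 21.6 z -3.7 wx 0.035
(90, 90, 20) tcp [ 14.  336.9] y 9.2 z -0.8 wx 0.000
(95, 90, 20) tcp [ 24.5 337.4] y 10.5 z -0.4 wx 0.000
(100, 90, 20) tcp [ 35.  336.9] y 10.5 z 0.5 wx 0.000
(105, 90, 20) tcp [ 45.4 335.4] y 10.4 z 1.4 wx 0.000
```

```bash
python3 -m creep '[{"x":0,"y":1,"z":-1.5,"wx":0.006,"wy":0,"wz":0},{"x":0,"y":1.5,"z":-1.5,"wx":0.006,"wy":0,"wz":0},{"x":0,"y":2.3,"z":-1.5,"wx":0.006,"wy":0,"wz":0},{"x":0,"y":2.3,"z":-1.5,"wx":0.006,"wy":0,"wz":0},{"x":0,"y":2.3,"z":-1.5,"wx":0.006,"wy":0,"wz":0},{"x":0,"y":2.3,"z":-1.5,"wx":0.006,"wy":0,"wz":0},{"x":0,"y":2.3,"z":-1.2,"wx":0.006,"wy":0,"wz":0},{"x":0,"y":2.3,"z":-1.2,"wx":0.006,"wy":0,"wz":0}]' 60 20 >/dev/null; python3 st.py
python3 -m creep '[{"x":0,"y":1.5,"z":-1.5,"wx":0.006,"wy":0,"wz":0},{"x":0,"y":2,"z":-1.5,"wx":0.006,"wy":0,"wz":0},{"x":0,"y":2.5,"z":-1.2,"wx":0.007,"wy":0,"wz":0},{"x":0,"y":2.5,"z":-1,"wx":0.007,"wy":0,"wz":0},{"x":0,"y":2.5,"z":-1,"wx":0.007,"wy":0,"wz":0},{"x":0,"y":2.5,"z":-1,"wx":0.007,"wy":0,"wz":0},{"x":0,"y":2.5,"z":-0.8,"wx":0.007,"wy":0,"wz":0},{"x":0,"y":2.5,"z":-0.8,"wx":0.006,"wy":0,"wz":0}]' 45 20 >/dev/null; python3 st.py
```

```text
t 11.12 tcp [-53.6   1.1 311. ] tip [-29.7   0.9 139.7] z [ 0.138 -0.001 -0.99 ] y [ 0.99  -0.001  0.138] F [-1.   0.4 -0.1] w 59.9 ff 0.3 q [ 0.293  0.443  1.955  0.097  0.619 -0.501]
t 11.78 tcp [-36.3   1.1 321.7] tip [-21.5   0.9 149.4] z [ 0.085 -0.001 -0.996] y [ 0.996 -0.001  0.085] F [-0.7  0.4 -1.1] w 45.2 ff 0.2 q [ 0.313  0.457  1.887  0.05   0.72  -0.441]
```

```bash
python3 -m creep '[{"x":0,"y":1.5,"z":-1.5,"wx":0.006,"wy":0,"wz":0},{"x":0,"y":2.5,"z":-1.5,"wx":0.006,"wy":0,"wz":0},{"x":0,"y":2.5,"z":-1,"wx":0.007,"wy":0,"wz":0},{"x":0,"y":2.5,"z":-0.8,"wx":0.007,"wy":0,"wz":0},{"x":0,"y":2.5,"z":-0.6,"wx":0.007,"wy":0,"wz":0},{"x":0,"y":2.5,"z":-0.6,"wx":0.007,"wy":0,"wz":0},{"x":0,"y":2.8,"z":-0.4,"wx":0.007,"wy":0,"wz":0},{"x":0,"y":2.8,"z":-0.4,"wx":0.006,"wy":0,"wz":0}]' 30 20 >/dev/null; python3 st.py
python3 pic.py s5
```

```text
t 12.45 tcp [-17.2   1.1 329.7] tip [-11.6   0.9 156.8] z [ 0.032 -0.001 -0.999] y [ 0.999 -0.001  0.032] F [-0.7 -0.9 -0.2] w 29.8 ff 0.3 q [ 0.333  0.48   1.816  0.016  0.816 -0.395]
```

View pics/s5.png

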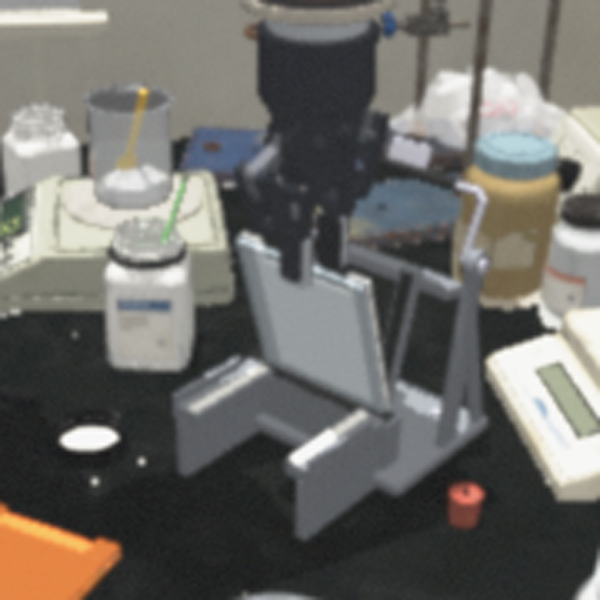

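The cassette stands at about 75°, its head edge at (245,240)-(375,280), caged by the fingers. Now I pass vertical and lower it back gently.

```bash
python3 -m creep '[{"x":0,"y":2.5,"z":-0.8,"wx":0.004,"wy":0,"wz":0},{"x":0,"y":2.5,"z":-0.8,"wx":0.004,"wy":0,"wz":0},{"x":0,"y":2.7,"z":-0.8,"wx":0.004,"wy":0,"wz":0},{"x":0,"y":2.7,"z":-0.8,"wx":0.004,"wy":0,"wz":0},{"x":0,"y":2.7,"z":-0.8,"wx":0.004,"wy":0,"wz":0},{"x":0,"y":2.7,"z":-0.8,"wx":0.004,"wy":0,"wz":0},{"x":0,"y":2.7,"z":-0.8,"wx":0.004,"wy":0,"wz":0},{"x":0,"y":2.7,"z":-0.8,"wx":0.004,"wy":0,"wz":0}]' 20 20 >/dev/null; python3 st.py
python3 -m creep '[{"x":0,"y":1.5,"z":0,"wx":0,"wy":0,"wz":0},{"x":0,"y":1.5,"z":0,"wx":0,"wy":0,"wz":0},{"x":0,"y":1.5,"z":0,"wx":0,"wy":0,"wz":0},{"x":0,"y":1.5,"z":0,"wx":0,"wy":0,"wz":0},{"x":0,"y":1.5,"z":0,"wx":0,"wy":0,"wz":0},{"x":0,"y":1.5,"z":0,"wx":0,"wy":0,"wz":0},{"x":0,"y":1.5,"z":0,"wx":0,"wy":0,"wz":0},{"x":0,"y":1.5,"z":0,"wx":0,"wy":0,"wz":0}]' 18 20 >/dev/null; python3 st.py
```

```text
t 13.17 tcp [  3.9   1.1 336.5] tip [  4.    0.9 163.5] z [ 0.001 -0.001 -1.   ] y [ 1.    -0.001  0.001] F [-0.2 -0.8 -0.3] w 19.9 ff 0.1 q [ 3.500e-01  5.040e-01  1.749e+00 -1.000e-03  8.880e-01 -3.680e-01]
t 13.83 tcp [ 15.7   1.  336.4] tip [ 15.9   0.9 163.4] z [ 0.001 -0.001 -1.   ] y [ 1.    -0.001  0.001] F [-0.2  0.7  0.8] w 17.8 ff 0.0 q [ 0.357  0.518  1.722 -0.     0.9   -0.361]
```

```bash
python3 -m creep '[{"x":0,"y":1.5,"z":0,"wx":0,"wy":0,"wz":0},{"x":0,"y":1.5,"z":0,"wx":0,"wy":0,"wz":0},{"x":0,"y":1.5,"z":0,"wx":0,"wy":0,"wz":0},{"x":0,"y":1.5,"z":0,"wx":0,"wy":0,"wz":0},{"x":0,"y":1.5,"z":0,"wx":0,"wy":0,"wz":0},{"x":0,"y":1.5,"z":0,"wx":0,"wy":0,"wz":0},{"x":0,"y":1.5,"z":0,"wx":0,"wy":0,"wz":0},{"x":0,"y":1.5,"z":0,"wx":0,"wy":0,"wz":0}]' 18 20 >/dev/null; python3 st.py
python3 -m creep '[{"x":0,"y":1.5,"z":0,"wx":0,"wy":0,"wz":0},{"x":0,"y":1.5,"z":0,"wx":0,"wy":0,"wz":0},{"x":0,"y":1.5,"z":0,"wx":0,"wy":0,"wz":0},{"x":0,"y":1.5,"z":0,"wx":0,"wy":0,"wz":0},{"x":0,"y":1.5,"z":0,"wx":0,"wy":0,"wz":0},{"x":0,"y":1.5,"z":0,"wx":0,"wy":0,"wz":0},{"x":0,"y":1,"z":0,"wx":0,"wy":0,"wz":0},{"x":0,"y":0,"z":0,"wx":0,"wy":0,"wz":0}]' 18 20 >/dev/null; python3 st.py
python3 pic.py s6
```

```text
t 14.5 tcp [ 27.8   1.  336.5] tip [ 28.    0.9 163.5] z [ 0.001 -0.001 -1.   ] y [ 1.    -0.001  0.001] F [-0.6  0.7 -0.1] w 17.9 ff 0.0 q [ 0.364  0.532  1.694 -0.     0.914 -0.354]
t 15.17 tcp [ 37.8   1.  336.5] tip [ 38.    0.9 163.5] z [ 0.001 -0.001 -1.   ] y [ 1.    -0.001  0.001] F [-0.4  0.3  1. ] w 18.2 ff 0.0 q [ 0.369  0.544  1.671 -0.     0.925 -0.349]
```

View pics/s6.png

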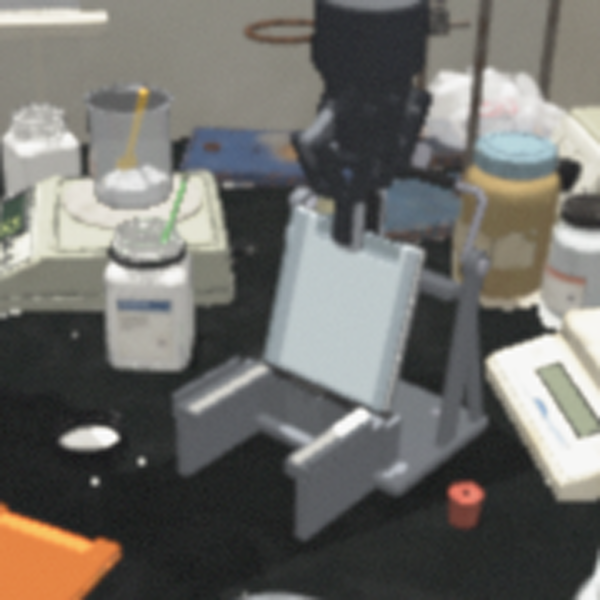

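The cassette leans back, head at (300,205)-(420,250). I nudge it onto the rests and then withdraw upward.

```bash
python3 -m creep '[{"x":0,"y":1,"z":0,"wx":0,"wy":0,"wz":0},{"x":0,"y":1,"z":0,"wx":0,"wy":0,"wz":0},{"x":0,"y":1,"z":0,"wx":0,"wy":0,"wz":0},{"x":0,"y":0.5,"z":0,"wx":0,"wy":0,"wz":0},{"x":0,"y":0.5,"z":0,"wx":0,"wy":0,"wz":0},{"x":0,"y":0.5,"z":0,"wx":0,"wy":0,"wz":0},{"x":0,"y":0,"z":0,"wx":0,"wy":0,"wz":0},{"x":0,"y":0,"z":0,"wx":0,"wy":0,"wz":0}]' 18 20 >/dev/null; python3 st.py
```

```text
t 15.88 tcp [ 42.1   1.1 336.5] tip [ 42.3   0.9 163.5] z [ 0.001 -0.001 -1.   ] y [ 1.    -0.001  0.001] F [-0.6  1.   0.2] w 18.0 ff 0.0 q [ 0.371  0.55   1.661 -0.     0.93  -0.347]
```

```bash
python3 -m creep '[{"x":0,"y":0.5,"z":0,"wx":0,"wy":0,"wz":0},{"x":0,"y":0.5,"z":0,"wx":0,"wy":0,"wz":0},{"x":0,"y":0.5,"z":0,"wx":0,"wy":0,"wz":0},{"x":0,"y":0.5,"z":0,"wx":0,"wy":0,"wz":0},{"x":0,"y":0.3,"z":0,"wx":0,"wy":0,"wz":0},{"x":0,"y":0.2,"z":0,"wx":0,"wy":0,"wz":0},{"x":0,"y":0,"z":0,"wx":0,"wy":0,"wz":0},{"x":0,"y":0,"z":0,"wx":0,"wy":0,"wz":0}]' 18 20 >/dev/null; python3 st.py
```

```text
t 16.55 tcp [ 43.6   1.  336.3] tip [ 43.3   0.9 163.3] z [-0.002 -0.    -1.   ] y [ 1.    -0.001 -0.002] F [-9.4 -0.9  6.1] w 18.0 ff 5.3 q [ 3.720e-01  5.530e-01  1.656e+00 -1.000e-03  9.340e-01 -3.450e-01]
```

```bash
python3 -m creep '[{"x":0,"y":-1,"z":0,"wx":0,"wy":0,"wz":0},{"x":0,"y":-1,"z":0,"wx":0,"wy":0,"wz":0},{"x":0,"y":-0.7,"z":0,"wx":0,"wy":0,"wz":0},{"x":0,"y":0,"z":-4,"wx":0,"wy":0,"wz":0},{"x":0,"y":0,"z":-10,"wx":0,"wy":0,"wz":0},{"x":0,"y":0,"z":-28,"wx":0,"wy":0,"wz":0},{"x":0,"y":0,"z":-33,"wx":0,"wy":0,"wz":0},{"x":0,"y":0,"z":-25,"wx":0,"wy":0,"wz":0}]' 18 20 >/dev/null; python3 st.py
python3 -m creep '[{"x":0,"y":20,"z":0,"wx":0,"wy":0,"wz":0},{"x":0,"y":30,"z":0,"wx":0,"wy":0,"wz":0},{"x":0,"y":26,"z":0,"wx":0,"wy":0,"wz":0},{"x":0,"y":10,"z":0,"wx":0,"wy":0,"wz":0},{"x":0,"y":0,"z":15,"wx":0,"wy":0,"wz":0},{"x":0,"y":0,"z":20,"wx":0,"wy":0,"wz":0},{"x":0,"y":0,"z":20,"wx":0,"wy":0,"wz":0},{"x":0,"y":0,"z":0,"wx":0,"wy":0,"wz":0}]' 0 20 >/dev/null; python3 st.py
python3 pic.py s7
```

```text
t 17.22 tcp [ 42.    1.1 439.6] tip [ 42.5   0.9 266.6] z [ 0.003 -0.001 -1.   ] y [ 1.    -0.001  0.003] F [ 1.  -0.5  1. ] w 17.9 ff 0.0 q [ 0.371  0.449  1.557 -0.     1.132 -0.347]
t 17.88 tcp [127.    1.4 378.4] tip [126.4   1.5 205.4] z [-0.003  0.001 -1.   ] y [ 1.    -0.001 -0.003] F [-0.9  0.5 -1. ] w 0.1 ff 0.0 q [ 0.411  0.621  1.409 -0.     1.115 -0.307]
```

View pics/s7.png

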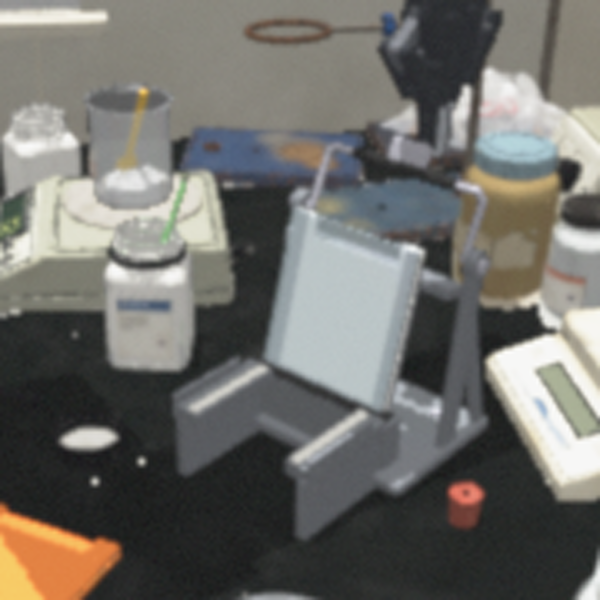

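The fingertip is behind the tab at about (430,140), and the cassette rests steadily against the stand. Now I swing the bail over. That was the tenth picture, so from here I use numbers only.

```bash
python3 -m creep '[{"x":0,"y":-4,"z":-1,"wx":0,"wy":0,"wz":0},{"x":0,"y":-4,"z":-1,"wx":0,"wy":0,"wz":0},{"x":0,"y":-5,"z":-1,"wx":0,"wy":0,"wz":0},{"x":0,"y":-5,"z":-1,"wx":0,"wy":0,"wz":0},{"x":0,"y":-5,"z":-1,"wx":0,"wy":0,"wz":0},{"x":0,"y":-5,"z":-1,"wx":0,"wy":0,"wz":0},{"x":0,"y":-5,"z":-1,"wx":0,"wy":0,"wz":0},{"x":0,"y":-5,"z":-1,"wx":0,"wy":0,"wz":0}]' 0 20 >/dev/null; python3 st.py
python3 -m creep '[{"x":0,"y":-4,"z":0,"wx":0,"wy":0,"wz":0},{"x":0,"y":-4,"z":0,"wx":0,"wy":0,"wz":0},{"x":0,"y":-4,"z":0,"wx":0,"wy":0,"wz":0},{"x":0,"y":-4,"z":0,"wx":0,"wy":0,"wz":0},{"x":0,"y":-4,"z":0,"wx":0,"wy":0,"wz":0},{"x":0,"y":-4,"z":0,"wx":0,"wy":0,"wz":0},{"x":0,"y":-4,"z":1,"wx":0,"wy":0,"wz":0},{"x":0,"y":-4,"z":1,"wx":0,"wy":0,"wz":0}]' 0 20 >/dev/null; python3 st.py
cat > bail.py <<'E'
from h import *
y=np.radians(41.2);c,s=np.cos(y),np.sin(y);R=np.array([[c,s],[-s,c]]);O=np.array([.56347,.23532])
for n in ('top','side'):
    p,d=robot.capture(n);v,u=np.mgrid[0:420,0:560];K,Rc,t=cal(n)
    X=np.stack([(u-K[0,2])/K[0,0],(v-K[1,2])/K[1,1],np.ones(u.shape)],-1)*d[...,None];X=(X-t)@Rc
    L=np.dstack([(X[...,:2]-O)@R.T,X[...,2]])*1000
    for lo,hi in((-75,-60),(60,75),(-44,-20),(20,44)):   # arms, bar/head
        k=(L[...,1]>lo)&(L[...,1]<hi)&(L[...,2]>150)&(L[...,2]<240)&(L[...,0]>0)&(L[...,0]<110)
        q=L[k]; print(n,(lo,hi),len(q), 'minx pt',q[q[:,0].argmin()].round(0) if len(q) else '', 'maxz pt',q[q[:,2].argmax()].round(0) if len(q) else '')
E
python3 bail.py
```

```text
t 18.6 tcp [ 89.2   1.  389.7] tip [ 89.3   0.9 216.7] z [ 0.001 -0.001 -1.   ] y [ 1.    -0.001  0.001] F [ 0.5 -0.4  0.1] w -0.0 ff 0.2 q [ 3.940e-01  5.580e-01  1.498e+00 -1.000e-03  1.085e+00 -3.240e-01]
t 19.27 tcp [ 57.4   1.1 387.4] tip [ 57.6   0.9 214.4] z [ 0.001 -0.001 -1.   ] y [ 1.    -0.001  0.001] F [0.  0.6 0.1] w -0.1 ff 0.2 q [ 0.379  0.517  1.578 -0.     1.046 -0.339]
top (-75, -60) 0 minx pt  maxz pt 
top (60, 75) 36 minx pt [ 50.  62. 205.] maxz pt [ 50.  62. 205.]
top (-44, -20) 28 minx pt [ 31. -21. 154.] maxz pt [ 50. -32. 210.]
top (20, 44) 106 minx pt [ 29.  40. 150.] maxz pt [ 53.  27. 209.]
side (-75, -60) 62 minx pt [ 51. -64. 202.] maxz pt [ 53. -62. 205.]
side (60, 75) 48 minx pt [ 49.  62. 203.] maxz pt [ 53.  63. 204.]
side (-44, -20) 141 minx pt [ 30. -21. 155.] maxz pt [ 48. -41. 208.]
side (20, 44) 129 minx pt [ 30.  35. 152.] maxz pt [ 51.  31. 208.]
```

```bash
python3 -m creep '[{"x":0,"y":-4,"z":4,"wx":0,"wy":0,"wz":0},{"x":0,"y":-4,"z":4,"wx":0,"wy":0,"wz":0},{"x":0,"y":-4,"z":4,"wx":0,"wy":0,"wz":0},{"x":0,"y":-6,"z":4,"wx":0,"wy":0,"wz":0},{"x":0,"y":-6,"z":4,"wx":0,"wy":0,"wz":0},{"x":0,"y":-6,"z":4,"wx":0,"wy":0,"wz":0},{"x":0,"y":-7,"z":6,"wx":0,"wy":0,"wz":0},{"x":0,"y":-7,"z":6,"wx":0,"wy":0,"wz":0}]' 0 20 >/dev/null; python3 st.py
python3 -m creep '[{"x":0,"y":-3,"z":1,"wx":0,"wy":0,"wz":0},{"x":0,"y":-3,"z":2,"wx":0,"wy":0,"wz":0},{"x":0,"y":-2,"z":2,"wx":0,"wy":0,"wz":0},{"x":0,"y":-1,"z":2,"wx":0,"wy":0,"wz":0},{"x":0,"y":0,"z":2,"wx":0,"wy":0,"wz":0},{"x":0,"y":0,"z":2,"wx":0,"wy":0,"wz":0},{"x":0,"y":0,"z":2,"wx":0,"wy":0,"wz":0},{"x":0,"y":0,"z":0,"wx":0,"wy":0,"wz":0}]' 0 20 >/dev/null; python3 st.py
python3 bail.py
```

```text
t 20.03 tcp [ 13.1   1.1 351. ] tip [ 13.3   0.9 178. ] z [ 0.001 -0.001 -1.   ] y [ 1.    -0.001  0.001] F [ 0.4 -0.9 -0.3] w 0.1 ff 0.1 q [ 0.355  0.498  1.716 -0.     0.927 -0.362]
t 20.7 tcp [  5.    1.1 338. ] tip [  5.1   1.  165. ] z [ 0.001 -0.001 -1.   ] y [ 1.    -0.001  0.001] F [-0.2 -0.3 -0.6] w -0.0 ff 0.0 q [ 0.351  0.503  1.745 -0.     0.892 -0.367]
top (-75, -60) 12 minx pt [ 24. -62. 162.] maxz pt [ 37. -67. 166.]
top (60, 75) 0 minx pt  maxz pt 
top (-44, -20) 0 minx pt  maxz pt 
top (20, 44) 0 minx pt  maxz pt 
side (-75, -60) 59 minx pt [ 24. -64. 162.] maxz pt [ 73. -74. 169.]
side (60, 75) 20 minx pt [ 23.  62. 164.] maxz pt [ 24.  65. 166.]
side (-44, -20) 104 minx pt [ 20. -36. 164.] maxz pt [ 36. -24. 174.]
side (20, 44) 22 minx pt [ 18.  29. 163.] maxz pt [ 36.  44. 168.]
```

```bash
python3 -m creep '[{"x":0,"y":0,"z":1,"wx":0,"wy":0,"wz":0},{"x":0,"y":0,"z":1,"wx":0,"wy":0,"wz":0},{"x":0,"y":0,"z":1,"wx":0,"wy":0,"wz":0},{"x":0,"y":0,"z":0.5,"wx":0,"wy":0,"wz":0},{"x":0,"y":0,"z":0.5,"wx":0,"wy":0,"wz":0},{"x":0,"y":0,"z":0.5,"wx":0,"wy":0,"wz":0},{"x":0,"y":0,"z":0,"wx":0,"wy":0,"wz":0},{"x":0,"y":0,"z":0,"wx":0,"wy":0,"wz":0}]' 0 20 >/dev/null; python3 st.py
```

```text
t 21.47 tcp [  4.9   1.1 333.9] tip [  5.1   0.9 160.9] z [ 0.001 -0.001 -1.   ] y [ 1.    -0.001  0.001] F [ 0.1 -0.  -0.2] w -0.3 ff 0.0 q [ 0.351  0.508  1.749 -0.     0.884 -0.367]
```

```bash
python3 -m creep '[{"x":0,"y":0,"z":0.5,"wx":0,"wy":0,"wz":0},{"x":0,"y":0,"z":0.5,"wx":0,"wy":0,"wz":0},{"x":0,"y":0,"z":0.3,"wx":0,"wy":0,"wz":0},{"x":0,"y":0,"z":0.2,"wx":0,"wy":0,"wz":0},{"x":0,"y":0,"z":0,"wx":0,"wy":0,"wz":0},{"x":0,"y":0,"z":0,"wx":0,"wy":0,"wz":0},{"x":0,"y":0,"z":0,"wx":0,"wy":0,"wz":0},{"x":0,"y":0,"z":0,"wx":0,"wy":0,"wz":0}]' 0 20 >/dev/null; python3 st.py
```

```text
t 22.13 tcp [  5.    1.  333.4] tip [  5.3   0.9 160.4] z [ 0.002 -0.001 -1.   ] y [ 1.    -0.001  0.002] F [-4.5  1.9 13. ] w 0.0 ff 6.8 q [ 0.351  0.508  1.75  -0.     0.881 -0.367]
```

```bash
python3 -m creep '[{"x":0,"y":0,"z":0.3,"wx":0,"wy":0,"wz":0},{"x":0,"y":0,"z":0.3,"wx":0,"wy":0,"wz":0},{"x":0,"y":0,"z":0,"wx":0,"wy":0,"wz":0},{"x":0,"y":0,"z":0,"wx":0,"wy":0,"wz":0},{"x":0,"y":0,"z":0,"wx":0,"wy":0,"wz":0},{"x":0,"y":0,"z":0,"wx":0,"wy":0,"wz":0},{"x":0,"y":0,"z":0,"wx":0,"wy":0,"wz":0},{"x":0,"y":0,"z":0,"wx":0,"wy":0,"wz":0}]' 0 20 >/dev/null; python3 st.py
python3 -m creep '[{"x":0,"y":0,"z":-1,"wx":0,"wy":0,"wz":0},{"x":0,"y":0,"z":-2,"wx":0,"wy":0,"wz":0},{"x":0,"y":0,"z":-10,"wx":0,"wy":0,"wz":0},{"x":0,"y":0,"z":-25,"wx":0,"wy":0,"wz":0},{"x":0,"y":-10,"z":-35,"wx":0,"wy":0,"wz":0},{"x":0,"y":-35,"z":-15,"wx":0,"wy":0,"wz":0},{"x":0,"y":-30,"z":0,"wx":0,"wy":0,"wz":0},{"x":0,"y":0,"z":0,"wx":0,"wy":0,"wz":0}]' 0 20 >/dev/null; python3 st.py; python3 bail.py
python3 - <<'E'
from h import *
y=np.radians(41.2);c,s=np.cos(y),np.sin(y);R=np.array([[c,s],[-s,c]]);O=np.array([.56347,.23532])
p,d=robot.capture('side');v,u=np.mgrid[0:420,0:560];K,Rc,t=cal('side')
X=np.stack([(u-K[0,2])/K[0,0],(v-K[1,2])/K[1,1],np.ones(u.shape)],-1)*d[...,None];X=(X-t)@Rc
L=np.dstack([(X[...,:2]-O)@R.T,X[...,2]])*1000
for a,b in((-40,-20),(-10,10),(20,40)):
    k=(L[...,1]>a)&(L[...,1]<b)&(L[...,2]>70)&(L[...,2]<140)&(L[...,0]>-20)&(L[...,0]<60);q=L[k]
    f=np.polyfit(q[:,2],q[:,0],1);print('front',(a,b),len(q),'lean deg',np.degrees(np.arctan(f[0])),'x at z100',np.polyval(f,100))
k=(p[...,0]>150)&(p[...,1]<90)&(p[...,2]<90)&(abs(u-349)<15)&(abs(v-240)<15);q0=cv2.imread('pics/side0.png')[...,::-1]
k0=(q0[...,0]>150)&(q0[...,1]<90)&(q0[...,2]<90)&(abs(u-349)<15)&(abs(v-240)<15);print('stopper',u[k].mean(),v[k].mean(),u[k0].mean(),v[k0].mean())
E
```

```text
t 22.8 tcp [  5.    1.1 333.2] tip [  5.4   0.9 160.2] z [ 0.002 -0.001 -1.   ] y [ 1.    -0.001  0.002] F [-5.1  1.7 19.1] w 0.2 ff 9.8 q [ 0.351  0.508  1.75  -0.     0.881 -0.367]
t 23.47 tcp [-74.3   1.6 421.3] tip [-74.2   1.5 248.3] z [ 0.    -0.001 -1.   ] y [ 1.    -0.001  0.   ] F [ 1.8 -0.   0.1] w 0.0 ff 0.0 q [ 2.990e-01  3.090e-01  1.829e+00 -1.000e-03  1.003e+00 -4.180e-01]
top (-75, -60) 40 minx pt [ 56. -69. 158.] maxz pt [ 77. -73. 171.]
top (60, 75) 0 minx pt  maxz pt 
top (-44, -20) 0 minx pt  maxz pt 
top (20, 44) 0 minx pt  maxz pt 
side (-75, -60) 60 minx pt [ 24. -62. 161.] maxz pt [ 71. -73. 170.]
side (60, 75) 33 minx pt [ 24.  62. 159.] maxz pt [ 74.  75. 170.]
side (-44, -20) 104 minx pt [ 21. -41. 160.] maxz pt [ 36. -32. 174.]
side (20, 44) 85 minx pt [ 21.  35. 158.] maxz pt [ 37.  24. 174.]
front (-40, -20) 210 lean deg 14.790291446402652 x at z100 17.380830718018167
front (-10, 10) 200 lean deg 15.053518685119004 x at z100 17.442444132939173
front (20, 40) 190 lean deg 15.175600599644417 x at z100 17.338262480733974
stopper 349.25 237.625 349.1666666666667 236.83333333333334
```

```bash
python3 -c "
from bench import robot
print(robot.sign_off())"
```

```text
the job is handed in; nothing more can be done
None
```

I loaded the cassette and handed the job in: it leans back at about 15° on both rests, and the bail is pressed down level onto its front. It took about 24 s of the 58 s, and I saw nothing around the stand disturbed.

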